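Open the glaze mill and take out the muller for washing

TASK

Open the glaze mill on the potter's bench: push its release button right down (it stays down), twist the lid by its bar anticlockwise, seen from above, about a quarter turn to the stop, lift it straight off and set it, bar up, on the middle of the wooden board. Then lift the white muller out of the mill's bowl by its knob and stand it upright on the floor of the steel tray. Set both down, do not drop them, and leave the bowl, the jar and the brush where they are.

Things in the scene. Friction and masses are not known exactly. Their poses are not given: they have to be found in the camera images.
- mill_axis (a point): The mill, fixed to the bench: round white housing 182 mm wide, 56 mm high, with a ceramic bowl on it, 140 mm wide outside, 112 mm inside, rim 112 mm and inner floor 56 mm above the bench. Two curved steel keepers (68 to 90 mm from the axis, tops 131 mm up) hold the lid's ears. Point: on the axis at rim height; z up, x towards the keeper with the button. Yaw within 0.6 rad of the world's.
- lid_bar (a point): The lid (0.25 to 0.5 kg): aluminium disc 124 mm wide, 8 mm thick, a spigot 108 mm wide, 6 mm deep below it, two ears at its edge, and on top a black bar grip 80 mm long, 18 mm wide, 38 mm high. Point: centre of the bar, on the lid's axis, 19 mm above the disc's top, 33 mm above the spigot's underside (on which it stands when set down); x along the bar and the ears, z up.
- lid_ear (a point): Tip of one ear of the lid, at half thickness; the ears are 24 mm wide and reach 78 mm from the axis along +x and -x of the lid. Locked, the lid's x is the mill's x and the ears lie under the keepers. Button down, the lid turns anticlockwise from above, with little friction, to a stop at about 1.33 rad; from 1.1 rad the ears are clear of the keepers and it lifts straight off (spigot play 2 mm).
- release (a joint): Travel of the release button in m: 0 up (lid blocked), 0.012 fully down; the lid is free from 0.009. It takes about 5 N, has no spring and stays where it is pushed.
- release_top (a point): Centre of the top of the release button: a round black cap 27 mm across on a white pillar beside the mill's rim, 106 mm from the mill's axis, 16 degrees anticlockwise from the mill's x axis; its top is 146 mm above the bench when up, 134 mm when down. It is pushed straight down.
- muller_centre (a point): The muller (about 0.2 to 0.4 kg), loose in the mill's bowl under the lid, up to about 13 mm off the axis: a white ceramic disc, 60 mm across and 18 mm high, with an upright round wooden knob on its centre, 22 mm across and 29 mm high (47 mm high in all). This point is its centre, half-way up (23.5 mm above its underside); z up along the knob.
- board_top (a point): Wooden board lying fixed on the bench, 190 x 190 x 18 mm. This point is the centre of its upper face; x and y along its edges, z up.
- tray_in (a point): Open steel tray fixed on the bench, outside 170 mm (its x) by 200 mm (its y), 35 mm high, walls and floor 5 mm thick. This point is the centre of its inner floor, z up. Board and tray stand to the left and right of the mill, either way round.
- bowl: Bystander: a blue bowl, 110 mm across, 50 mm high, beyond the mill; origin at the centre of its underside.
- jar: Bystander: a white jar with a cap, 72 mm across, 85 mm high, beyond the mill; origin at the centre of its underside.
- brush: Bystander: a brush lying on the bench between the robot and the mill, about 200 mm long; its x axis runs along it towards the bristles.
Mind the look-alikes: they are no part of the job. Leave any green or red look-alike of the part that bears mill_axis alone.

How it is judged:
On the way, in this order (a step that is already met when the one before it is completed fails the run):
1. the release button is pushed down, at least 9 mm, with the lid still locked (value of joint release above 0.009 m and z of lid_bar in the frame of mill_axis below 0.032 m and angle between the x axis of lid_bar and the x axis of mill_axis, either way round below 0.3 rad), for 0.1 s.
2. the lid is turned clear of the keepers while it still sits in its seat (angle between the x axis of lid_bar and the x axis of mill_axis, either way round above 1.05 rad and z of lid_bar in the frame of mill_axis below 0.032 m), for 0.1 s.
3. the lid is lifted off, at least 40 mm (z of lid_bar in the frame of mill_axis above 0.067 m), for 0.1 s.
4. the lid stands on the board (horizontal distance between lid_bar and board_top below 0.043 m and z of lid_bar in the frame of board_top between 0.029 and 0.037 m and angle between lid_bar's own z axis and vertical below 0.1 rad), for 0.2 s.
5. the muller is lifted out of the bowl (z of muller_centre in the frame of mill_axis above 0.015 m), for 0.1 s.
At the end, for the whole second after the job is handed in: The lid lies flat (within 0.1 rad), bar up, on the board, its centre within 43 mm of the board's centre, and the muller stands upright (within 0.1 rad) on the tray's floor, inside the walls; both released and at rest (all of step 4 and x of muller_centre in the frame of tray_in between -0.055 and 0.055 m and y of muller_centre in the frame of tray_in between -0.07 and 0.07 m and z of muller_centre in the frame of tray_in below 0.028 m and angle between muller_centre's own z axis and vertical below 0.1 rad); the robot touches nothing.
It fails at once if a bystander (bowl, jar or brush) is moved more than 30 mm (distance of any of bowl, jar, brush from where it was at the start of the episode above 0.03 m).
It fails at once if the lid is let go in the air away from the mill, more than 20 mm above where it stands on the board (dropped) (horizontal distance between lid_bar and mill_axis above 0.12 m and z of lid_bar in the frame of board_top above 0.053 m and contact force between lid and anything else below 0.3 N).
It fails at once if the muller is let go in the air away from the mill, more than 20 mm above where it stands in the tray (dropped) (horizontal distance between muller_centre and mill_axis above 0.12 m and z of muller_centre in the frame of tray_in above 0.0435 m and contact force between muller and anything else below 0.3 N).
It also fails if it takes over 62 s, if anything falls off the work surface, if the arm or the gripper's body presses on something with over 40 N, if the wrist force passes 120 N, or if a joint passes its speed limit or range.

ROBOT

A 6-joint arm with a two-finger parallel gripper is mounted at the origin on the work surface. World frame = base frame: x ahead of the robot, y to its left, z up, the work surface at z = 0. Lengths are in m, angles in rad, forces in N, time in s.
With the tool pointing down it reaches from about 0.3 to 0.85 m from the base axis. Payload 4.2 kg.
Tool frame: the origin (TCP) lies midway between the tips of the shut fingers; the grasp point (between the pads) lies 19 mm behind it (ctrl.grip_depth is the distance from the TCP to the grasp point, in m); z points along the fingers, y is the line along which they close (so a half turn about z gives the same grasp; the last joint's range is limited). The gripper opens to 91 mm and grips with 3 to 60 N. Pads are 32 mm wide; open, the fingers measure 118 mm over their backs; the gripper's body (76 mm by 178 mm) begins 60 mm behind the grasp point.
Start: joints at [1.254, 0.32, 1.565, -0, 1.257, -0.02], TCP at [0.168, 0.55, 0.214] pointing down, gripper open.
Joint ranges: [-3.11, 3.11], [-0.84, 2.01], [0.21, 2.61], [-1.34, 4.49], [0.05, 2.63], [-2.56, 2.56]. Speed limits (rad/s): [2.57, 2.57, 3.14, 3.14, 3.14, 3.14].

INTERFACE

Orientations are given as a rotation vector (axis times angle).
In Python, from rig import ctrl gives the robot as it stands. Calls block until the motion is done:
- ctrl.move_to(position, orientation): joint-space move of the TCP to a pose.
- ctrl.move_linear(position, rot=None, vel=0.15): straight line of the TCP; rot=None keeps the orientation; vel is the mean speed in m/s.
- ctrl.move_j(angles): joint-space move.
- ctrl.gripper_to(opening, squeeze=None): finger opening in m; squeeze is the grip in N (None keeps the last); returns when the fingers have stopped.
- ctrl.hold(seconds).
- ctrl.inverse_kinematics(position, orientation): joint angles nearest the present ones, or None.
- ctrl.capture(name): name is "scene" or "side" or "wrist"; returns (picture, depth): 400x640x3 uint8, blue, green, red; 400x640 float32, m along the optical axis (not along the pixel's ray), 0 where there is no reading.
- ctrl.camera_params(name): a dict with "mtx" (3x3 intrinsics, pixels), "distortion" ([k1, k2, p1, p2, k3] as OpenCV has them; the pictures are not rectified), "position" and "attitude" of the camera in the world. Camera axes: x right, y up, looking along -z (the intrinsics and any distortion apply to the point x, -y, -z); pixel columns grow to the right and rows downward; lengths in m; the calibration is good to about 2 mm. A picture is of the moment at which its call begins: read the wrist's pose just before it. camera_params takes no time and is no camera call; for the wrist camera it gives the pose at the moment of the call.
A pose or a line that the arm cannot do raises ctrl.IKError and nothing moves.
- ctrl.hand_in(): hands the job in; it is judged then, once.
Readings, each from a call of its own:
- ctrl.get_clock(): time.
- ctrl.get_qpos(): joint angles.
- ctrl.get_qvel(): joint speeds.
- ctrl.get_tau(): joint torques, N m.
- ctrl.get_tool_pos(): TCP position.
- ctrl.get_eef_rot(): TCP orientation.
- ctrl.get_force(): force on the tool from outside, world axes, zero at the start.
- ctrl.get_moment(): the same for the moment, N m.
- ctrl.get_opening(): finger opening in m.
- ctrl.get_finger_force(): force on a finger pad.
Only numpy, scipy, OpenCV 4.12 (cv2) and the standard library are available. Lean on these libraries where they do the work, as an engineer would, in place of code of your own. Each camera call takes 0.05 s, during which the arm holds its last target. There are 200 camera calls.

## Working session

There is one attempt and no reset: what is moved stays moved. The work goes in short steps, each a Python script; the robot and the scene stay as the last script left them, time stands still between calls to the robot, and variables do not carry over. Pictures are saved under pics/ and viewed, at most 10 in all, crops included, and the job is handed in when it is done.

```bash
ls; mkdir -p pics; cat > h.py <<'E'
import numpy as np, cv2
from scipy.spatial.transform import Rotation as R
from rig import ctrl
def cloud(name):
    p=ctrl.camera_params(name); im,d=ctrl.capture(name)
    return im,to_world(p,d)
def to_world(p,d):
    K=np.array(p["mtx"],float); h,w=d.shape
    u,v=np.meshgrid(np.arange(w),np.arange(h))
    n=cv2.undistortPoints(np.stack([u,v],-1).reshape(-1,1,2).astype(float),K,np.array(p["distortion"],float)).reshape(h,w,2)
    c=np.dstack([n[...,0]*d,-n[...,1]*d,-d])
    a=np.array(p["attitude"],float)
    Rm=a if a.shape==(3,3) else R.from_rotvec(a).as_matrix()
    P=c@Rm.T+np.array(p["position"]); P[d<=0]=np.nan
    return P
def down(yaw): # tool z down, tool y axis at angle yaw+pi/2... x axis at yaw
    return (R.from_euler('z',yaw)*R.from_rotvec([np.pi,0,0])).as_rotvec()
E
python3 - <<'E'
from h import *
print(ctrl.get_clock(),ctrl.get_eef_rot(),ctrl.camera_params("scene"))
for n in("scene","side"):
    im,P=cloud(n); cv2.imwrite(f"pics/{n}0.png",im); np.save(f"{n}0.npy",P)
    z=P[...,2]; print(n,np.nanpercentile(z,[5,50,95]))
E
```

```text
pics
0.0 [-4.64487989e-01 -3.10677558e+00  2.73586941e-03] {'mtx': array([[458.77075042,   0.        , 326.92247915],
       [  0.        , 458.77075042, 195.90404491],
       [  0.        ,   0.        ,   1.        ]]), 'distortion': array([-0.06238727,  0.        ,  0.        ,  0.        ,  0.        ]), 'position': array([ 1.02637159, -0.63097842,  1.17725075]), 'attitude': array([0.68152064, 0.2294101 , 0.60093812])}
scene [-0.75008418  0.0019922   0.3059878 ]
side [-0.74854648  0.00156748  0.32166592]
```

View pics/scene0.png

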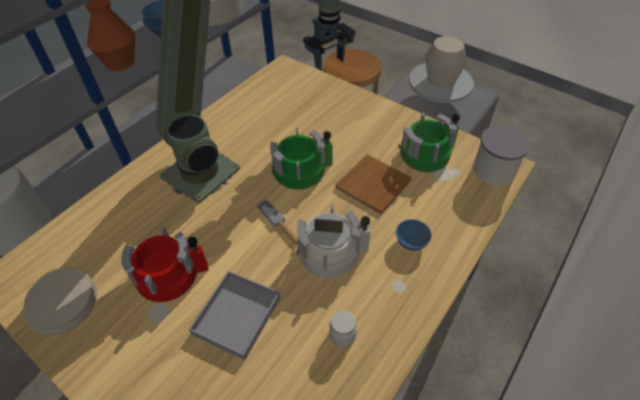

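View pics/side0.png

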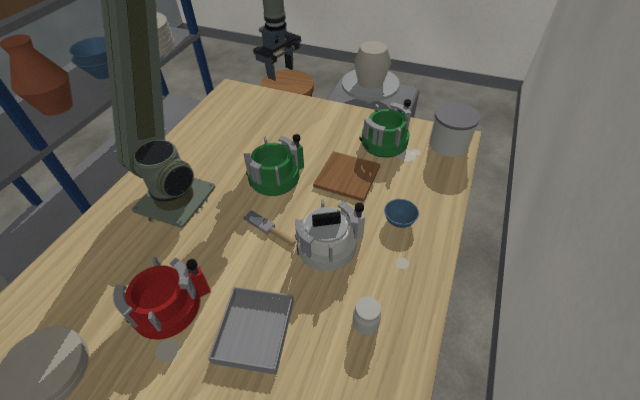

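Both views show a red mill at scene (163,267), green ones at (299,158) and (430,143), and a white one with the lid and black bar at (330,243). The white one is the target. The board is at (373,184), the tray at (236,313) and the button at (364,222). Next I'll measure these from the depth data.

```bash
cat > m.py <<'E'
from h import *
for n,(cx,cy),bd,tr in(("scene",(330,243),(373,184),(236,313)),("side",(327,235),(347,176),(253,330))):
    im=cv2.imread(f"pics/{n}0.png"); P=np.load(f"{n}0.npy"); g=im.max(2)
    H,W=g.shape; u,v=np.meshgrid(np.arange(W),np.arange(H)); near=np.hypot(u-cx,v-cy)<55
    z=P[...,2]
    c=P[cy,cx]; print(n,"centre px",c)
    bar=near&(g<70)&(z>.135)&(z<.18); 
    k,lab,st,ce=cv2.connectedComponentsWithStats(bar.astype(np.uint8))
    for i in range(1,k):
        if st[i,4]>15:
            q=P[lab==i]; print(" dark",ce[i].round(),st[i,4],np.median(q,0).round(4),q.min(0).round(3),q.max(0).round(3))
            t=q[q[:,2]>np.percentile(q[:,2],90)-.006]; r=cv2.minAreaRect((t[:,:2]*1000).astype(np.float32)); print("   toprect",r,np.median(t[:,2]))
    for nm,(x,y),zr in(("board",bd,(.012,.03)),("tray",tr,(.027,.045)),("trayfloor",tr,(.002,.012))):
        m=(z>zr[0])&(z<zr[1])&(np.hypot(u-x,v-y)<65)&(np.hypot(P[...,0]-P[y,x,0],P[...,1]-P[y,x,1])<.16)
        k,lab,st,ce=cv2.connectedComponentsWithStats(m.astype(np.uint8)); i=1+st[1:,4].argmax()
        q=P[lab==i]
        print(" ",nm,cv2.minAreaRect((q[:,:2]*1000).astype(np.float32)),np.median(q[:,2]))
    for nm,(x,y) in {"scene":{"bowl":(413,235),"jar":(343,328),"brush":(270,212)},"side":{"bowl":(401,214),"jar":(367,315),"brush":(258,222)}}[n].items(): print(nm,P[y,x].round(3))
E
python3 m.py
python3 -c "
import cv2
a=cv2.imread('pics/scene0.png')[190:290,270:390];b=cv2.imread('pics/side0.png')[185:285,270:390]
cv2.imwrite('pics/crop1.png',cv2.resize(cv2.hconcat([a,b]),None,fx=3.3,fy=3.3,interpolation=cv2.INTER_CUBIC))"
```

```text
scene centre px [ 0.59685712 -0.04035905  0.1219351 ]
 dark [365. 221.] 57 [0.642  0.0637 0.1478] [0.631 0.055 0.136] [0.651 0.078 0.153]
   toprect ((641.2443237304688, 66.0185775756836), (18.83271026611328, 22.192079544067383), 18.604686737060547) 0.14884927537919168
 dark [328. 225.] 248 [ 0.5679 -0.012   0.1554] [ 0.533 -0.032  0.135] [0.602 0.012 0.167]
   toprect ((566.9322509765625, -8.522817611694336), (73.79354858398438, 14.643068313598633), 27.57390022277832) 0.16093985368413732
  board ((522.9534912109375, 317.065185546875), (207.82073974609375, 193.94906616210938), 88.07432556152344) 0.021633758250473534
  tray ((482.4254455566406, -322.76556396484375), (173.77728271484375, 203.1568145751953), 11.791971206665039) 0.03556270439163556
  trayfloor ((475.0488586425781, -319.658203125), (154.48643493652344, 184.9470672607422), 11.552634239196777) 0.007384584675249495
bowl [0.744 0.198 0.011]
jar [ 0.76  -0.21   0.083]
brush [0.327 0.001 0.02 ]
side centre px [ 0.5839644  -0.04512689  0.11923977]
 dark [359. 207.] 67 [0.6409 0.0636 0.146 ] [0.628 0.055 0.135] [0.652 0.079 0.151]
   toprect ((640.2954711914062, 67.5004653930664), (23.736228942871094, 21.419857025146484), 14.18598461151123) 0.14689196548953798
 dark [326. 217.] 259 [ 0.5692 -0.0117  0.1558] [ 0.53  -0.034  0.135] [0.604 0.016 0.164]
   toprect ((566.9737548828125, -8.987421035766602), (78.69952392578125, 17.756790161132812), 30.75322723388672) 0.1587219125850845
  board ((524.4022827148438, 310.6576232910156), (195.6027069091797, 192.42320251464844), 89.2134780883789) 0.0196121248894795
  tray ((483.3279113769531, -323.9448547363281), (171.08139038085938, 203.14732360839844), 12.140089988708496) 0.03487940065464512
  trayfloor ((479.08758544921875, -318.983642578125), (155.12557983398438, 184.89088439941406), 12.315946578979492) 0.005938233329788933
bowl [0.751 0.2   0.008]
jar [ 0.756 -0.218  0.086]
brush [ 0.329 -0.005  0.02 ]
```

View pics/crop1.png

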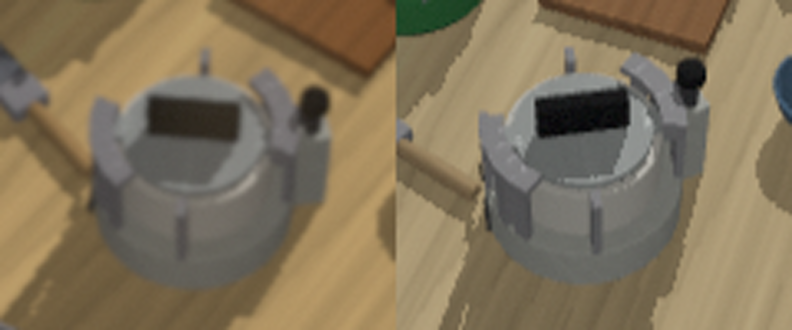

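The crop confirms the white mill: black bar, keepers and black button. All the numbers agree: bar and button give a radius of 106 mm and a yaw of about 0.52, and the heights are right. Now I'll choose the wrist branch and take a closer look on the approach.

```bash
cat > a.py <<'E'
from h import *
M=np.array([.567,-.009]);yaw=.52
for k in(0,np.pi,-np.pi):
    for a in(0,.7,1.4):
        q=ctrl.inverse_kinematics([*M,.127],down(yaw+a+k)); print(k,a,None if q is None else np.round(q,2))
E
cat > b.py <<'E'
from h import *
q=[ctrl.inverse_kinematics([.567,-.009,.3],down(.52+k)) for k in(0,np.pi)]
ctrl.gripper_to(0.0,20)
o=min((x for x in q if x is not None),key=lambda x:abs(x[5]+0))
ctrl.move_to([.50,-.04,.36],down(.52+(0 if o is q[0] else np.pi)))
im,P=cloud("wrist"); cv2.imwrite("pics/w1.png",im); np.save("w1.npy",P)
print(ctrl.get_clock(),ctrl.get_qpos().round(2),ctrl.camera_params("wrist")["position"])
E
python3 a.py; python3 b.py
```

```text
0 0 [-0.04  0.38  1.71 -0.    1.05  1.01]
0 0.7 [-0.04  0.38  1.71 -0.    1.05  0.31]
0 1.4 [-0.04  0.38  1.71 -0.    1.05 -0.39]
3.141592653589793 0 [-0.04  0.38  1.71  0.    1.05 -2.13]
3.141592653589793 0.7 None
3.141592653589793 1.4 None
-3.141592653589793 0 [-0.04  0.38  1.71  0.    1.05 -2.13]
-3.141592653589793 0.7 None
-3.141592653589793 1.4 None
3.975 [-0.1   0.14  1.44  0.    1.56  0.95] [ 0.56180083 -0.00409966  0.53009347]
```

View pics/w1.png

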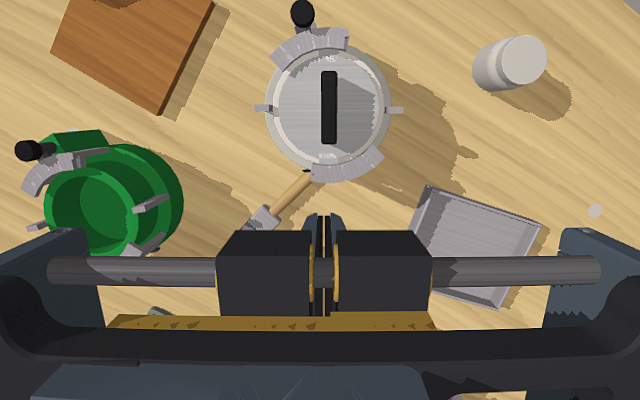

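The wrist view shows the lid bar at (329,107), vertical and so aligned with the tool, and the button at (302,14). I'll refine the positions from this frame, then push.

```bash
cat > c.py <<'E'
from h import *
im=cv2.imread("pics/w1.png");P=np.load("w1.npy");z=P[...,2];g=im.max(2)
m=(z>.150)&(z<.168)&(g<80); m[:60]=0;m[150:]=0
q=P[m]; r=cv2.minAreaRect((q[:,:2]*1000).astype(np.float32)); print(r,np.median(q,0))
m=(z>.138)&(z<.155)&(g<80); m[40:]=0;m[:,:280]=0;m[:,330:]=0
b=P[m]; r2=cv2.minAreaRect((b[:,:2]*1000).astype(np.float32)); print(r2,np.median(b,0),np.mean(b[b[:,2]>.14],0))
C=np.array(r[0])/1e3; B=np.array(r2[0])/1e3; d=B-C; print(np.hypot(*d),np.arctan2(d[1],d[0])-np.deg2rad(16))
if not abs(np.hypot(*d)-.106)<.006: raise SystemExit("check")
ctrl.move_to([*B,.19],down(.52)); f0=np.array(ctrl.get_force())
ctrl.move_linear([*B,.150],vel=.1)
for h in np.arange(.147,.1325,-.002):
    ctrl.move_linear([*B,h],vel=.03); f=ctrl.get_force()-f0
    print(round(h,4),ctrl.get_tool_pos().round(4),f.round(1))
    if f[2]>25: break
ctrl.move_linear([*B,.19],vel=.15)
im,P=cloud("side"); 
q=P[190:225,350:370].reshape(-1,3); gg=im[190:225,350:370].max(2).ravel(); q=q[(gg<70)&(q[:,2]>.1)&(q[:,2]<.16)]; print("button top",np.percentile(q[:,2],[50,90]) if len(q) else q)
cv2.imwrite("pics/side1.png",im); print(ctrl.get_clock())
E
python3 c.py
```

```text
((569.1608276367188, -5.853824615478516), (77.86529541015625, 17.015535354614258), 29.88399314880371) [ 0.56964067 -0.00531193  0.15743749]
((642.404296875, 69.18603515625), (24.38504981994629, 24.69879913330078), 27.540678024291992) [0.64185957 0.06932551 0.14550386] [0.64196348 0.06936586 0.14546539]
0.10485984141042623 0.518259472371015
0.147 [0.6426 0.0692 0.1474] [0.2 0.  1. ]
0.145 [0.6429 0.0693 0.1455] [1.1 0.2 2.2]
0.143 [0.6429 0.0693 0.1435] [-0.4  0.5  4.4]
0.141 [0.6429 0.0693 0.1412] [2.1 1.4 4.8]
0.139 [0.6429 0.0692 0.1391] [1.3 2.1 3.3]
0.137 [0.6426 0.0692 0.1369] [3.4 1.1 4.9]
0.135 [0.6424 0.0692 0.1349] [2.1 0.7 3.6]
0.133 [0.6425 0.0693 0.1342] [0.9 0.4 9.9]
button top [0.13327182 0.13650985]
8.0833
```

The button is fully down: the finger stopped at 0.134 and the cap reads about 0.134. Now I'll grip the bar and twist.

```bash
cat > d.py <<'E'
from h import *
S=np.load("scene0.npy")
for p in((299,165),(331,140),(430,150),(327,135)): print("green",S[p[1],p[0]].round(3))
C=[.5687,-.0065]; y=.52
ctrl.gripper_to(.05,20)
ctrl.move_to([*C,.21],down(y)); ctrl.move_linear([*C,.127],vel=.12)
f0=np.array(ctrl.get_force()); m0=np.array(ctrl.get_moment())
ctrl.gripper_to(0.0,25); print("grip",ctrl.get_opening(),ctrl.get_finger_force(),ctrl.get_force()-f0)
for a in np.append(np.arange(.2,1.2,.2),[1.2,1.26,1.31]):
    ctrl.move_to([*C,.127],down(y+a)); mm=ctrl.get_moment()-m0; f=ctrl.get_force()-f0
    print(round(a,2),f.round(1),mm.round(2))
    if abs(mm[2])>1.2: break
print(ctrl.get_opening(),ctrl.get_clock())
im,P=cloud("side"); cv2.imwrite("pics/side2.png",im[140:300,220:440].repeat(3,0).repeat(3,1))
E
python3 d.py
```

```text
green [0.328 0.158 0.107]
green [0.277 0.408 0.004]
green [0.638 0.484 0.095]
green [0.344 0.293 0.147]
grip 0.01795309310022913 24.998806715011597 [ 0.42576309 -0.20258108  1.55896527]
0.2 [ 0.5 -0.1  1.9] [0.01 0.05 0.33]
0.4 [0.5 0.3 3.7] [0.07 0.04 0.26]
0.6 [-0.1  0.3  4.3] [0.1  0.01 0.28]
0.8 [-0.1 -0.   5.1] [0.09 0.02 0.31]
1.0 [0.9 0.2 5.5] [0.07 0.05 0.35]
1.2 [1.2 0.3 5.1] [0.04 0.01 0.32]
1.26 [ 0.6 -0.3  4.4] [ 0.07 -0.01  0.35]
1.31 [-0.1  0.5  5.5] [0.09 0.   0.36]
0.017897159369542122 13.25
```

View pics/side2.png

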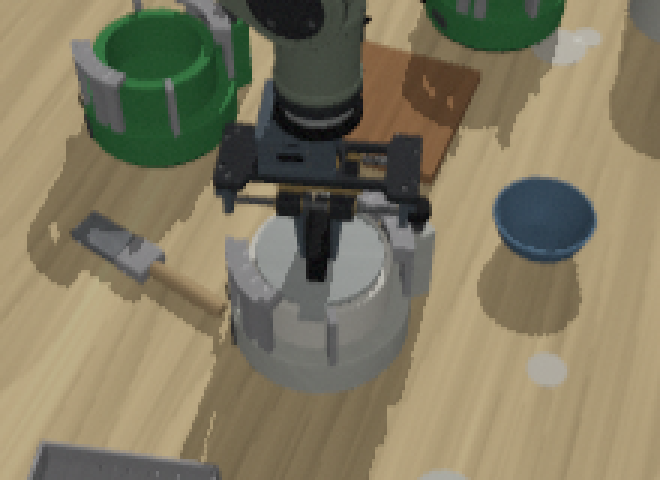

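The bar now lies about 75° round and there was no blocking. Next: lift and carry to the board.

```bash
cat > e.py <<'E'
from h import *
C=[.5687,-.0065]; B=[.5235,.312]; y=.52
f0=np.array(ctrl.get_force()); ctrl.gripper_to(0.0,40)
ctrl.move_linear([*C,.15],vel=.05); print("lift f",(ctrl.get_force()-f0).round(1),ctrl.get_opening())
ctrl.move_linear([*C,.25],vel=.12); fa=ctrl.get_force(); print((fa-f0).round(1),ctrl.get_opening(),ctrl.get_finger_force())
if ctrl.get_opening()<.015: raise SystemExit("lost")
ctrl.move_to([*B,.25],down(y))
ctrl.move_linear([*B,.055],vel=.12); f1=np.array(ctrl.get_force())
for h in np.arange(.050,.034,-.002):
    ctrl.move_linear([*B,h],vel=.03); f=ctrl.get_force()-f1; print(round(h,3),f.round(1))
    if f[2]>3: break
print(ctrl.get_tool_pos(),ctrl.get_clock())
ctrl.gripper_to(.04); ctrl.hold(.2)
ctrl.move_linear([*B,.2],vel=.2)
# look into the bowl
ctrl.move_to([.50,-.04,.36],down(y)); ctrl.hold(.1)
im,P=cloud("wrist"); cv2.imwrite("pics/w2.png",im); np.save("w2.npy",P)
im,P=cloud("side"); cv2.imwrite("pics/side3.png",im); np.save("side3.npy",P)
print(ctrl.get_clock())
E
python3 e.py; python3 -c "
import cv2
a=cv2.imread('pics/w2.png')[:200,220:440];b=cv2.imread('pics/side3.png')[100:300,260:480]
cv2.imwrite('pics/c2.png',cv2.resize(cv2.hconcat([a,b]),None,fx=1.8,fy=1.8))"
```

```text
lift f [ 0.7  0.1 -8.2] 0.0176352920010077
[ 0.3 -0.2 -7.6] 0.01763076151948017 39.99810218811035
0.05 [0.3 1.3 0.5]
0.048 [0.3 0.9 1.1]
0.046 [-0.1  0.2 -0.4]
0.044 [0.7 0.6 1.8]
0.042 [-0.9  0.1  0.4]
0.04 [ 0.2 -0.1  0.7]
0.038 [-1.5 -0.3 10.2]
[0.52377715 0.31216892 0.03926069] 20.3333
23.6667
```

View pics/c2.png

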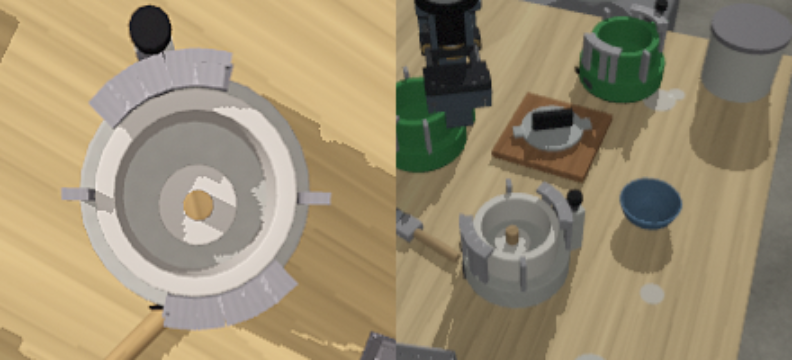

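The lid sits flat in the middle of the board. The muller knob is visible at wrist pixel (330,114). I'll locate it, grip it and carry it to the tray.

```bash
cat > f.py <<'E'
from h import *
P=np.load("w2.npy"); z=P[...,2]; 
m=(z>.094)&(z<.110)&(np.hypot(P[...,0]-.5687,P[...,1]+.0065)<.035); q=P[m]
r=cv2.minEnclosingCircle((q[:,:2]*1000).astype(np.float32)); K=np.median(q,0); print(r,K,len(q))
S=np.load("side3.npy"); zz=S[...,2]; l=S[(zz>.06)&(zz<.085)&(np.hypot(S[...,0]-.5235,S[...,1]-.312)<.07)]
print("bar",cv2.minAreaRect((l[:,:2]*1000).astype(np.float32)),np.median(l[:,2]))
K=np.array(r[0])/1e3
if not(np.hypot(K[0]-.5687,K[1]+.0065)<.018 and 9<r[1]<14): raise SystemExit("check")
y=.52; T=[.482,-.322]
ctrl.gripper_to(.042,30); ctrl.move_to([*K,.2],down(y)); f0=np.array(ctrl.get_force())
ctrl.move_linear([*K,.0785],vel=.1); print((ctrl.get_force()-f0).round(1))
ctrl.gripper_to(0.0,30); print("grip",ctrl.get_opening(),ctrl.get_finger_force())
if ctrl.get_opening()<.018: raise SystemExit("missed")
ctrl.move_linear([*K,.22],vel=.12); print("lift",(ctrl.get_force()-f0).round(1),ctrl.get_opening())
if ctrl.get_opening()<.018: raise SystemExit("lost")
ctrl.move_to([*T,.22],down(-.5)); ctrl.move_linear([*T,.045],vel=.12); f1=np.array(ctrl.get_force())
for h in np.arange(.040,.0215,-.002):
    ctrl.move_linear([*T,h],vel=.03); f=ctrl.get_force()-f1; print(round(h,3),f.round(1))
    if f[2]>3.5: break
print(ctrl.get_tool_pos(),ctrl.get_opening(),ctrl.get_clock())
ctrl.gripper_to(.045); ctrl.hold(.2); ctrl.move_linear([*T,.2],vel=.2)
ctrl.move_to([.45,-.05,.35],down(0)); ctrl.hold(.2)
im,P=cloud("side"); cv2.imwrite("pics/side4.png",im)
z=P[...,2]; k=P[(z>.038)&(z<.065)&(np.hypot(P[...,0]-T[0],P[...,1]-T[1])<.06)]; print("knob",np.median(k,0),k[:,2].max(),ctrl.get_clock())
E
python3 f.py
```

```text
((564.4973754882812, -10.909754753112793), 10.859776496887207) [ 0.5644267  -0.01093648  0.1024508 ] 233
bar ((522.8499145507812, 310.6051025390625), (79.15667724609375, 23.531225204467773), 24.998926162719727) 0.07025169192247327
[ 0.  -0.6 -0. ]
grip 0.021593416369552372 30.00035136938095
lift [ 0.2 -0.4 -3.1] 0.02089874982912975
0.04 [-0.6 -0.3  1.6]
0.038 [-0.9  0.6  1.6]
0.036 [-1.4  1.3  0.8]
0.034 [-1.1  0.4  1.1]
0.032 [-1.1  0.8  0.4]
0.03 [-1.9  0.6  1.9]
0.028 [-1.2  0.1  1.3]
0.026 [-3.1  2.3 13.3]
[ 0.48199944 -0.32198156  0.02776508] 0.021461304610856175 32.7
knob [ 0.48314567 -0.32455906  0.05142803] 0.058668132083062874 35.9167
```

```bash
true
```

```text
(no output)
```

View pics/side4.png

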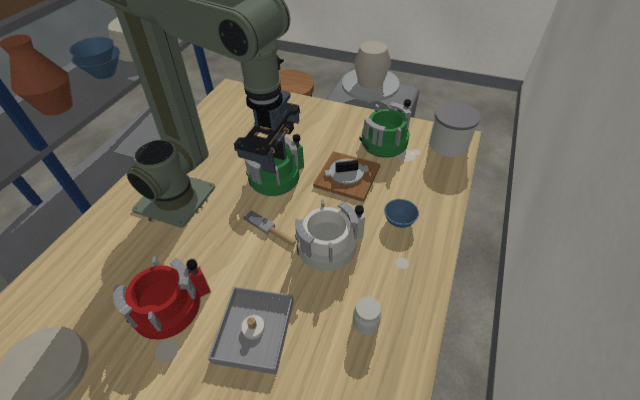

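The muller stands upright mid-tray at (253,327), the lid is flat on the board at (347,172), the bystanders haven't moved, and the arm is clear.

```bash
python3 -c "
from rig import ctrl
print(ctrl.hand_in())"
```

```text
the job is handed in; nothing more can be done
None
```

The job is handed in at about 36 s of the 62 s allowed: the lid lies flat on the middle of the board and the muller stands upright in the tray, and the last picture shows the bowl, jar and brush where they were; no verdict was returned.

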